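# Open the couscous steamer and park lid and spoon in the rest

### The job

Open the couscous steamer, ready to be filled: lift its lid off by the black knob, keep it level, and set it down gently, knob up, flat in the wide bay of the white stoneware rest. Pick the slotted spoon up off the tiles too and lay it flat, bowl up, in the long narrow bay of the same rest, whichever way round. Drop neither of them, and leave the steamer, the spice jars, the mug and the rolling pin where they stand.

Things in the scene. Friction and masses are not known exactly. Their poses are not given: they have to be found in the camera images.
- steamer: Aluminium couscous steamer, loose, 2.2 kg: bellied pot (172 mm across) with a perforated basket (152 mm outside, wall 3 mm) on top, rim 140 mm above the counter. Two pairs of thin loop handles, one above the other, reach to 110 mm from the axis along its y axis (54 and 120 mm high). Origin: centre of its underside, z up.
- steamer_rim (a point): Centre of the steamer's open rim, 140 mm above its underside.
- lid: Loose aluminium lid, 0.3 kg, 160 mm across the brim, 72 mm high. Origin: centre of its underside, z up. A flange 138 mm across, 10 mm deep, sits inside the steamer's rim (about 3 mm play all round) and is what it stands on when set down; above it the 3 mm brim, a shallow dome (crown 34 mm above the origin), stem and black knob. On the steamer its origin is 130 mm above the counter.
- lid_knob (a point): Centre of the lid's black plastic knob, on the lid's axis, 59 mm above the lid's underside and 25 mm above the crown of the dome. The knob is 36 mm across and 26 mm tall (46 to 72 mm above the underside).
- tray: White stoneware lid-and-spoon rest, blue rim line, loose, 1.3 kg, 225 mm (its x) by 283 mm (its y), 20 mm high. Origin: centre of its underside, z up. Floor 6 mm thick; walls 5 mm thick, 14 mm high above the floor; a 5 mm divider 12 mm high, along x, separates the wide lid bay (at -y) from the narrow spoon bay (at +y).
- lid_bay (a point): Centre of the floor of the wide bay: 215 mm along the tray's x, 200 mm along its y; on top of the floor (6 mm above the counter), 36.5 mm from the tray's centre towards -y. Axes as the tray.
- spoon_bay (a point): Centre of the floor of the narrow bay: 215 mm along the tray's x, 68 mm along its y; on top of the floor (6 mm above the counter), 102.5 mm from the tray's centre towards +y. Axes as the tray.
- spoon: Steel slotted spoon, loose, 0.09 kg, 180 mm long, lying bowl up on the tiles. Origin: middle of its length, on its underside; x runs from handle to bowl, z up. Round bowl (50 mm across, 13 mm high) centred 65 mm ahead of the origin; straight handle, 14 mm wide, 9 mm thick, back to a 22 mm round end at -90 mm; its top is 10 to 13 mm above the surface it lies on.
- spoon_grip (a point): Point inside the spoon's handle right above its origin (mid length), 8 mm above its underside; at the balance point: a good place to pinch the handle across its 14 mm width.
- mug: Empty white enamel mug, 82 mm across, 80 mm high, at the back of the counter. Origin: centre of its underside.
- rolling_pin_mid (a point): Middle of the short wooden rolling pin (208 mm long, 42 mm thick) that lies crosswise at the back of the counter.
- jar_1: Glass spice jar with red spice and a steel cap, 54 mm across, 102 mm high, standing on the wooden turntable (210 mm across, top 20 mm above the counter) at the back. Origin: centre of its underside.
- jar_2: Glass spice jar with yellow spice, same size, on the turntable.
- jar_3: Glass spice jar with brown spice, same size, on the turntable.
Not all that is in view belongs to the job. What is shaped like the lid but blue is not meant. There is more than one size of the spoon; the one meant has the size given above.

How it is judged:
On the way:
1. the lid hangs by its knob from the gripper, clear above the steamer's rim (z of lid in the frame of steamer_rim above 0.01 m and contact force between the fingers and lid above 0.5 N and distance between the grasp point and lid_knob below 0.045 m), for 0.2 s.
At the end, for the whole second after the job is handed in: Lid knob up on the wide bay's floor (within 30 mm along x, 25 mm along y of its centre) and spoon bowl up on the narrow bay's floor (within 30 mm along, 20 mm across, 0.25 rad); each within 5 mm of the floor, tilt under 0.1 rad, at rest; steamer and tray upright on the counter (x of lid in the frame of lid_bay between -0.03 and 0.03 m and y of lid in the frame of lid_bay between -0.025 and 0.025 m and z of lid in the frame of lid_bay below 0.005 m and angle between each of lid, spoon, steamer, tray's own z axis and vertical below 0.1 rad and linear speed of each of lid, spoon below 0.02 m/s and x of spoon in the frame of spoon_bay between -0.03 and 0.03 m and y of spoon in the frame of spoon_bay between -0.02 and 0.02 m and z of spoon in the frame of spoon_bay below 0.005 m and angle between the x axis of spoon and the x axis of tray, either way round below 0.25 rad and height (world z) of tray below 0.005 m); the robot touches nothing.
It fails at once if the lid is tipped by more than 0.4 rad (angle between lid's own z axis and vertical above 0.4 rad).
It fails at once if the lid is dropped: it moves faster than 0.6 m/s (a fall of about 20 mm) with no finger on it (linear speed of lid above 0.6 m/s and contact force between the fingers and lid below 0.05 N).
It fails at once if the spoon is dropped: it moves faster than 0.6 m/s (a fall of about 20 mm) with no finger on it (linear speed of spoon above 0.6 m/s and contact force between the fingers and spoon below 0.05 N).
It fails at once if the steamer is shoved more than 40 mm or tipped by more than 0.2 rad (distance of steamer from where it was at the start of the episode above 0.04 m or angle between steamer's own z axis and vertical above 0.2 rad).
It fails at once if a spice jar, the mug or the rolling pin is moved by more than 40 mm, or a jar or the mug knocked over (distance of any of jar_1, jar_2, jar_3, mug, rolling_pin_mid from where it was at the start of the episode above 0.04 m or angle between any of jar_1, jar_2, jar_3, mug's own z axis and vertical above 0.5 rad).
It also fails if it takes over 64 s, if anything falls off the work surface, if the arm or the gripper's body presses on something with over 40 N, if the wrist force passes 120 N, or if a joint passes its speed limit or range.

### The arm

A 7-joint arm with a two-finger parallel gripper is mounted at the origin on the work surface. World frame = base frame: x ahead of the robot, y to its left, z up, the work surface at z = 0. Lengths are in m, angles in rad, forces in N, time in s.
With the tool pointing down it reaches from about 0.4 to 0.85 m from the base axis. Payload 4.5 kg.
Tool frame: the origin (TCP) lies at the very end of the fingers, on their centre line; the grasp point (between the pads) lies 19 mm behind it; z points along the fingers, y is the line along which they close (so a half turn about z gives the same grasp; the last joint's range is limited). The gripper opens to 88 mm and grips with 3 to 60 N. Pads are 18 mm wide; open, the fingers measure 123 mm over their backs; the gripper's body (75 mm by 187 mm) begins 45 mm behind the grasp point.
Start: joints at [-1.208, 0.689, -0.195, 1.565, 0.157, 0.902, -0.215], TCP at [0.202, 0.592, 0.239] pointing down, gripper open.
Joint ranges: [-3.01, 3.01], [-0.46, 2.08], [-1.47, 1.51], [0.13, 2.56], [-1, 4.14], [0.04, 2.09], [-2.66, 2.66]. Speed limits (rad/s): [2.57, 2.57, 3.14, 3.14, 3.14, 3.14, 3.14].

### API

Orientations are given as a unit quaternion [x, y, z, w].
In Python, from plant import r gives the robot as it stands. The module is installed in compiled form; this text tells all that it offers.
- The arm moves only by the shell command python3 -m pendant 'ROWS' [FORCE]. ROWS is JSON, one flat list of numbers, 7 for each row, row after row: the opening, from 0 (shut) to 1 (fully open), then the shift along the tool's x, y, z scaled (see below), then the turn, a rotation vector about the tool's x, y, z scaled (see below). A call has 1 to 12 rows; each row is the pose to reach, as a shift and turn from the pose commanded when the call began, along the tool's axes at that moment; what a row does not reach only later rows make up. The controller multiplies each number of a shift by 0.15 m and each number of a turn by pi/2 rad. A row lasts 1/10 s, in which the tool goes at most 50 mm and 8.59 degrees, less where a joint would pass 70% of its speed; a pose out of reach is approached as far as the arm can. A call with a number of a shift or a turn outside -1 to 1 is refused whole. A call with a gripper value outside its range is refused whole. The fingers move at their own pace and stop on an object; FORCE is the grip in N (left out, the last holds). Time passes only in rows, so rows that repeat a pose let the fingers close. It gives the time, the measured TCP pose, the force, the opening and the grip force at its end, in the units of the state.
- r.get_state(): the state, without advancing time (a new reading comes with each control period).
- r.snapshot(name): name is "scene" or "side" or "wrist"; returns a dict with "img" (400x640x3 uint8, red, green, blue), "mtx" (3x3 intrinsics, pixels), "k1" (the pictures are not rectified: a ray, as slopes to the right and down, at radius r is drawn at 1 + k1 r^2 times it, then the intrinsics apply), "cam_to_world" (4x4, takes a point from camera to world coordinates). Camera axes: x right, y up, looking along -z (the intrinsics and any distortion apply to the point x, -y, -z); pixel columns grow to the right and rows downward; lengths in m; the calibration is good to about 2 mm. A picture is of the moment at which its call begins. There is no depth.
- r.finish_job(): hands the job in; it is judged then, once.
The state is a dict: "clock": time; "q": joint angles; "qd": joint speeds; "joint_torque": joint torques, N m; "tool_pos": TCP position; "eef_rot": TCP orientation; "contact_force": force on the tool from outside, world axes, zero at the start; "moment": the same for the moment, N m; "opening": opening from 0.0 (shut) to 1.0 (fully open); "finger_force": force on a finger pad.
Only numpy, scipy, OpenCV 4.12 (cv2) and the standard library are available. Lean on these libraries where they do the work, as an engineer would, in place of code of your own. Each camera call takes 0.05 s, during which the arm holds its last target. There are 200 camera calls.

## Working session

There is one attempt and no reset: what is moved stays moved. The work goes in short steps, Python scripts to look and compute and a shell command to move; the robot and the scene stay as the last step left them, time stands still between calls to the robot, and variables do not carry over. Pictures are saved under pics/ and viewed, at most 10 in all, crops included, and the job is handed in when it is done.

```bash
mkdir -p pics
cat > h.py <<'E'
import numpy as np, cv2
from plant import r
from scipy.spatial.transform import Rotation as R
def ray(s,u,v):
    K=s["mtx"];p=cv2.undistortPoints(np.array([[[u,v]]],float),np.array(K,float),np.array([s["k1"],0,0,0],float))[0,0]
    T=np.array(s["cam_to_world"]);d=T[:3,:3]@np.array([p[0],-p[1],-1.]);return T[:3,3],d/np.linalg.norm(d)
def onz(s,u,v,z):
    o,d=ray(s,u,v);return o+d*(z-o[2])/d[2]
def save(s,n):cv2.imwrite("pics/"+n+".png",cv2.cvtColor(s["img"],cv2.COLOR_RGB2BGR))
def rel(p,yaw=None):
    "shift in tool axes (scaled) to go to world p with TCP"
    st=r.get_state();M=R.from_quat(st["eef_rot"]).as_matrix();return (M.T@(np.array(p)-st["tool_pos"]))/.15
E
python3 - <<'E'
from h import *
import pickle
D={}
for n in("scene","side","wrist"):
    s=r.snapshot(n);save(s,n+"0");D[n]=s;print(n,np.round(s["cam_to_world"],3).tolist(),np.round(s["mtx"],1).tolist(),s["k1"])
pickle.dump(D,open("d0.pkl","wb"))
st=r.get_state();print(st)
E
```

```text
scene [[-0.865, -0.385, 0.321, 0.883], [0.502, -0.653, 0.567, 0.673], [-0.009, 0.652, 0.758, 1.086], [0.0, 0.0, 0.0, 1.0]] [[437.5, 0.0, 313.0], [0.0, 437.5, 203.5], [0.0, 0.0, 1.0]] -0.11906986216288615
side [[0.999, 0.015, -0.03, 0.418], [-0.033, 0.636, -0.771, -0.989], [0.008, 0.772, 0.636, 0.908], [0.0, 0.0, 0.0, 1.0]] [[477.2, 0.0, 319.8], [0.0, 477.2, 201.5], [0.0, 0.0, 1.0]] -0.12515168763001197
wrist [[0.322, -0.91, -0.261, 0.135], [0.947, 0.309, 0.091, 0.613], [-0.002, -0.276, 0.961, 0.384], [0.0, 0.0, 0.0, 1.0]] [[294.7, 0.0, 318.8], [0.0, 294.7, 202.9], [0.0, 0.0, 1.0]] -0.018103867904962843
{'clock': 0.15, 'q': array([-1.20823524,  0.68979038, -0.19451424,  1.56606477,  0.15731743,
        0.90248184, -0.21511273]), 'qd': array([-6.60414419e-04, -2.64099312e-03,  5.59831063e-04, -3.30201832e-03,
       -8.08806317e-04,  3.91399639e-05, -1.08082804e-03]), 'joint_torque': array([-1.60435204e-03, -5.27862918e+01, -1.26874577e+00, -1.53586668e+01,
       -5.25520428e-02,  3.89609151e-03,  1.45095887e-04]), 'tool_pos': array([0.20168968, 0.59108012, 0.23810528]), 'eef_rot': array([ 1.63617385e-01,  9.86523640e-01, -6.75184207e-04, -5.23306514e-05]), 'contact_force': array([ 0.58309735, -0.58152093,  0.27327551]), 'moment': array([ 0.00718838, -0.01911862, -0.0204923 ]), 'finger_force': 0.0, 'opening': 0.9975859849608689}
```

View pics/scene0.png

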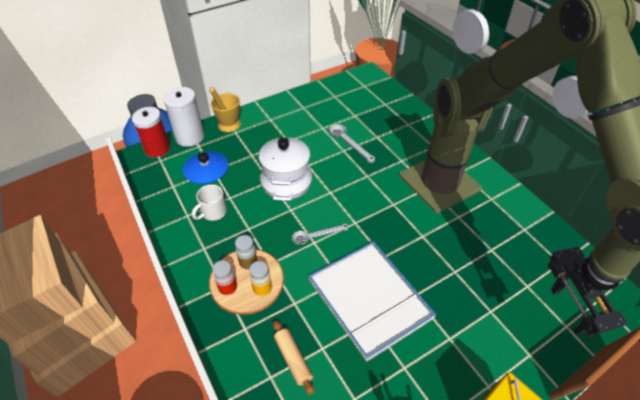

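View pics/side0.png

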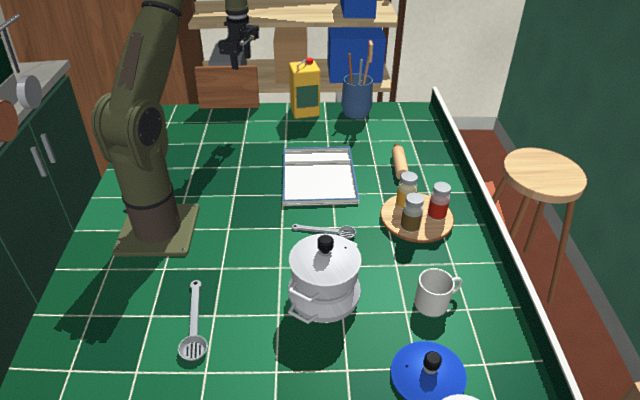

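Scene view: the lid knob is at (283,143), the tray at (372,300) and the blue decoy lid at (205,165). There are two spoons, at (320,235) and (350,143). In the side view the knob is at (325,243), the tray at (320,175), and the spoons at (323,231) and (194,320). I'll measure these now.

Run:
```python
from h import *
import pickle
D=pickle.load(open("d0.pkl","rb"))
def blob(s,mask,u,v,box):
    m=np.zeros(mask.shape,np.uint8);x0,y0,x1,y1=box;m[y0:y1,x0:x1]=mask[y0:y1,x0:x1]
    n,l,st,c=cv2.connectedComponentsWithStats(m)
    k=1+np.argmax(st[1:,4]);return (l==k).astype(np.uint8),c[k],st[k]
def tri(a,b):
    (o1,d1),(o2,d2)=a,b;A=np.stack([d1,-d2],1);t=np.linalg.lstsq(A,o2-o1,rcond=None)[0];p,q=o1+t[0]*d1,o2+t[1]*d2;return (p+q)/2,np.linalg.norm(p-q)
rs=[]
for n,box in(("scene",(265,130,302,158)),("side",(308,228,345,258))):
    s=D[n];im=s["img"].astype(int);m,c,st=blob(s,(im.max(2)<70)&(im[...,1]-im[...,0]<25),0,0,box);print(n,"knob",c,st);rs.append(ray(s,*c))
print("knob",tri(*rs),"exp z .189")
for n,box in(("scene",(300,230,445,365)),("side",(270,140,370,215))):
    s=D[n];hsv=cv2.cvtColor(s["img"],cv2.COLOR_RGB2HSV)
    grn=(hsv[...,0]>60)&(hsv[...,0]<95)&(hsv[...,1]>90)
    im=s["img"].astype(int);m,c,st=blob(s,(im.min(2)>150)|((im[...,2]>im[...,1]+8)&(im[...,2]>70)),0,0,box)
    rr=cv2.minAreaRect(cv2.findNonZero(m));h=cv2.convexHull(cv2.findNonZero(m))
    for e in np.arange(2,30):
        q=cv2.approxPolyDP(h,float(e),True)
        if len(q)<=4:break
    P=np.array([onz(s,*p[0],.02)[:2] for p in q]);print(n,"tray",q[:,0].tolist(),P.round(3).tolist(),P.mean(0),np.linalg.norm(P-np.roll(P,-1,0),axis=1))
for n,boxes in(("scene",((288,218,352,250),(325,118,380,166))),("side",((288,220,358,240),(175,275,212,364)))):
  s=D[n];im=s["img"].astype(int)
  for box in boxes:
    m,c,st=blob(s,(im[...,0]>im[...,1]*.75)&(im.max(2)>60),0,0,box)
    pts=cv2.findNonZero(m)[:,0];W=np.array([onz(s,*p,.008)[:2] for p in pts]);c=W.mean(0);v=np.linalg.svd(W-c,full_matrices=False)[2][0];t=(W-c)@v
    print(n,box,"spoon n",len(pts),"len",np.ptp(t),"width",np.ptp((W-c)@[-v[1],v[0]]),"mid",c+v*(t.max()+t.min())/2,"dir",v,"yaw",np.arctan2(v[1],v[0]), "cen off",-(t.max()+t.min())/2)
s=D["scene"];a=s["img"][115:255,270:390]
b=D["side"]["img"][215:365,170:360]
a=cv2.resize(a,(480,560),interpolation=2);b=cv2.resize(b,None,fx=1.65,fy=1.65*1,interpolation=2)
b=cv2.copyMakeBorder(b,0,560-b.shape[0],0,0,0);cv2.imwrite("pics/crop.png",np.hstack([a,b])[...,::-1])
```

```text
scene knob [282.97826087 142.98913043] [279 138   9  12  92]
side knob [324.9009009  243.80630631] [318 235  15  19 222]
knob (array([ 0.45874345, -0.25843894,  0.18796997]), np.float64(0.00042828345762751515)) exp z .189
scene tray [[444, 332], [305, 358], [309, 275], [374, 242], [444, 278]] [[0.359, 0.43], [0.703, 0.305], [0.575, 0.1], [0.351, 0.1], [0.252, 0.304]] [0.44791388 0.24803097] [0.36655097 0.24181406 0.22424181 0.22730645 0.16551786]
side tray [[369, 193], [287, 204], [285, 140], [349, 146]] [[0.609, 0.125], [0.365, 0.079], [0.35, 0.427], [0.57, 0.384]] [0.47361578 0.25385906] [0.24891574 0.34848517 0.223797   0.26232382]
scene (288, 218, 352, 250) spoon n 541 len 0.18963829984802777 width 0.13409183569343613 mid [ 0.4617137  -0.01623878] dir [-0.96290041  0.269857  ] yaw 2.868348136418149 cen off -0.02236688538537275
scene (325, 118, 380, 166) spoon n 409 len 0.2493488541943053 width 0.06596019015875057 mid [ 0.15436293 -0.31946811] dir [-0.09598196  0.99538307] yaw 1.666926270279323 cen off -0.012687269395811496
side (288, 220, 358, 240) spoon n 658 len 0.1913319067511233 width 0.08492121149984722 mid [ 0.46329638 -0.02614583] dir [-0.99429352  0.10667895] yaw 3.0347103215634124 cen off -0.013476520015651153
side (175, 275, 212, 364) spoon n 1198 len 0.24270448550972057 width 0.08376174979398152 mid [ 0.15687248 -0.31704373] dir [ 0.15163393 -0.98843672] yaw -1.4185752154491995 cen off 0.027188282498843724
```

View pics/crop.png

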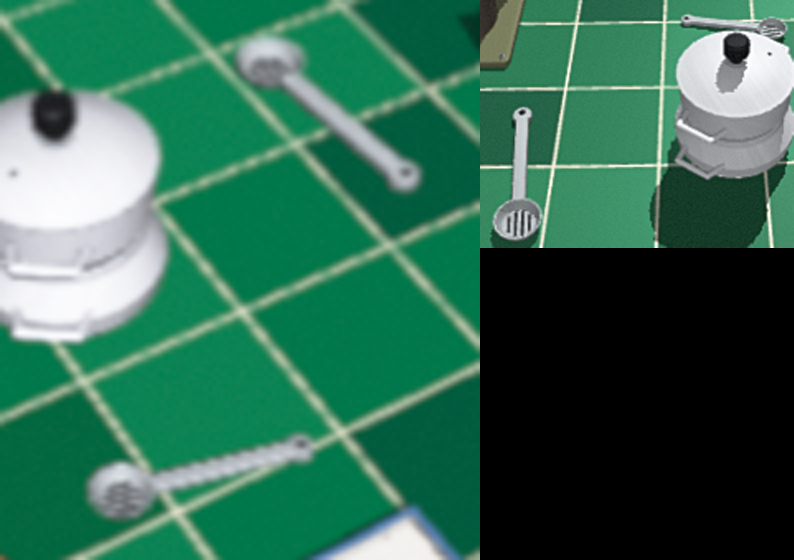

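Candidates: spoon A at scene (320,235), about 185 mm long, and spoon B at scene (350,143), about 245 mm. A matches the stated 180 mm, and the crop confirms it: A's bowl is at (300,237) and its handle end at (345,227). The grout lines contaminated the tray mask, so I'll clean that up.

Run:
```python
from h import *
import pickle
D=pickle.load(open("d0.pkl","rb"))
for n,b,e in(("scene",(300.5,237.5),(345.2,226.7)),("side",(346.4,232),(295.5,227.5))):
    s=D[n];B=onz(s,*b,.008);E=onz(s,*e,.008);d=(B-E)/np.linalg.norm(B-E);print("spoon",B,E,np.linalg.norm(B-E),"exp .145; mid",B-.065*d,"yaw",np.arctan2(d[1],d[0]))
for n,box in(("scene",(300,230,445,365)),("side",(270,140,370,215))):
    s=D[n];im=s["img"].astype(int);m=np.zeros(im.shape[:2],np.uint8);x0,y0,x1,y1=box
    m[y0:y1,x0:x1]=((im.max(2)-im.min(2)<40)&(im.min(2)>90)|(im[...,2]>im[...,1]+12))[y0:y1,x0:x1]
    m=cv2.morphologyEx(cv2.morphologyEx(m,3,np.ones((5,5))),2,np.ones((5,5)))
    l=cv2.connectedComponentsWithStats(m);k=1+np.argmax(l[2][1:,4]);pts=cv2.findNonZero((l[1]==k).astype(np.uint8))
    W=np.array([onz(s,*p[0],.02)[:2] for p in cv2.convexHull(pts)],np.float32);rr=cv2.minAreaRect(W);print(n,"tray c",rr,cv2.boxPoints(rr).tolist())
    q=cv2.approxPolyDP(cv2.convexHull(pts),5,True);print(q[:,0].tolist(),[onz(s,*p[0],.02)[:2].round(3).tolist() for p in q])
# steamer handle direction & divider pixel
s=D["scene"];print("divider",onz(s,349,333,.018),onz(s,422,286,.018));s=D["side"];print(onz(s,285,164,.018),onz(s,352,163,.018))
```

```text
spoon [ 0.52777105 -0.03438811  0.008     ] [ 3.87941131e-01 -1.82233155e-04  8.00000000e-03] 0.1439529379567142 exp .145; mid [ 0.46463274 -0.01894291  0.008     ] yaw -0.23991339371009984
spoon [ 0.52990762 -0.03111075  0.008     ] [ 0.38955634 -0.00932682  0.008     ] 0.14203176352181213 exp .145; mid [ 0.46567668 -0.02114146  0.008     ] yaw -0.1539814622101746
scene tray c ((0.46366196870803833, 0.24114197492599487), (0.2576304078102112, 0.3082323968410492), 0.4123014509677887) [[0.33374109864234924, 0.3943272531032562], [0.3359591066837311, 0.08610282093286514], [0.5935828685760498, 0.08795669674873352], [0.591364860534668, 0.3961811363697052]]
[[435, 321], [365, 359], [314, 294], [309, 275], [374, 242], [421, 291]] [[0.359, 0.394], [0.576, 0.383], [0.593, 0.16], [0.575, 0.1], [0.351, 0.1], [0.334, 0.303]]
side tray c ((0.46057796478271484, 0.24570265412330627), (0.22739917039871216, 0.34244322776794434), 0.9050300717353821) [[0.3441880941390991, 0.41510701179504395], [0.3495970368385315, 0.07270649820566177], [0.5769678354263306, 0.0762982964515686], [0.5715588927268982, 0.41869881749153137]]
[[358, 203], [282, 205], [284, 148], [327, 141], [349, 147]] [[0.572, 0.079], [0.35, 0.075], [0.348, 0.376], [0.496, 0.418], [0.57, 0.378]]
divider [0.57199668 0.30370556 0.018     ] [0.3209465  0.29142689 0.018     ]
[0.35386961 0.28462156 0.018     ] [0.57196384 0.28548856 0.018     ]
```

```bash
python3 -m pendant '[1,0,0,-0.1,0,0,-0.07, 1,0,0,-0.2,0,0,-0.14, 1,0,0,-0.3,0,0,-0.21]' 30
python3 -m pendant '[1,-0.2,-0.3,0,0,0,0, 1,-0.4,-0.6,0,0,0,0, 1,-0.6,-0.9,0,0,0,0]'
python3 -m pendant '[1,-0.3,-0.3,0,0,0,0, 1,-0.6,-0.6,0,0,0,0, 1,-0.8,-0.9,0,0,0,0, 1,-0.8,-0.9,0,0,0,0]'
python3 - <<'E'
from h import *
import pickle
s=r.snapshot("wrist");save(s,"w1");pickle.dump(s,open("w1.pkl","wb"))
E
```

```text
clock: 0.45
tool_pos: [0.2017, 0.5912, 0.2838]
eef_rot: [-0.003, 1.0, -0.001, -0.0]
contact_force: [0.9, -0.8, 0.0]
opening: 1.0
finger_force: 0.0
clock: 0.75
tool_pos: [0.2858, 0.4652, 0.2835]
eef_rot: [-0.001, 1.0, -0.0, 0.0]
contact_force: [0.4, 0.2, -0.6]
opening: 1.0
finger_force: 0.0
clock: 1.15
tool_pos: [0.4079, 0.3277, 0.2834]
eef_rot: [0.002, 1.0, -0.001, 0.0]
contact_force: [0.8, 0.1, -0.2]
opening: 0.999
finger_force: 0.0
```

View pics/w1.png

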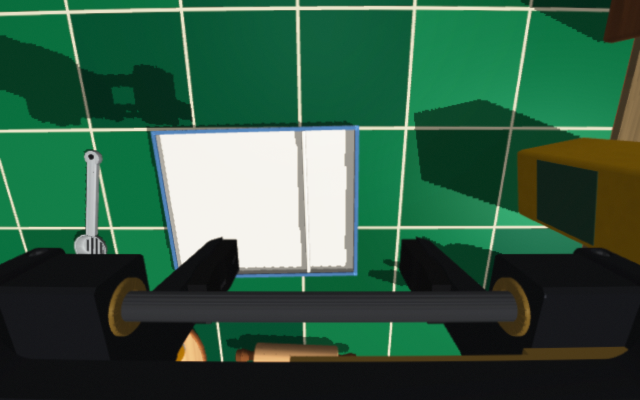

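The wrist view shows the tray's corners at (153,131), (357,126) and (357,275), its divider from (300,130) to (307,272), and spoon A from (93,157) to (90,246). I'll convert these to world positions.

Run:
```python
from h import *
import pickle
s=pickle.load(open("w1.pkl","rb"))
a,b,c=[onz(s,*p,.02) for p in((152.5,131),(358,126),(357,275))]
print(a,b,c,np.linalg.norm(a-b),np.linalg.norm(b-c),"centre",(a+c)/2,"yaw",np.arctan2(*(b-a)[:2])*-1,np.arctan2((c-b)[1],(c-b)[0]))
print("div",onz(s,299,130,.018),onz(s,306.5,272,.018))
E=onz(s,93,157,.008);B=onz(s,90,246,.008);d=B-E;L=np.linalg.norm(d);print("spoon",E,B,L,B-.065*d/L,np.arctan2(d[1],d[0]))
st=r.get_state();print(np.round(st["q"],2));print("to knob",rel([.459,-.258,.28]))
```

```text
[0.35244088 0.09974094 0.02      ] [0.34722647 0.37901877 0.02      ] [0.57179994 0.38503267 0.02      ] 0.2793265046996107 0.22465397373090173 centre [0.46212041 0.2423868  0.02      ] yaw 0.018668874407215617 0.026772821276534506
div [0.35233354 0.29933062 0.018     ] [0.56754801 0.30637049 0.018     ]
spoon [3.88641894e-01 2.28393461e-04 8.00000000e-03] [ 0.52819072 -0.03502783  0.008     ] 0.14393358002136214 [ 0.46517086 -0.01910622  0.008     ] -0.24746593414419585
[-0.56  0.51 -0.32  1.81  0.21  0.86  0.59]
to knob [-0.35818054 -3.87165666  0.04653937]
```

```bash
python3 -m pendant '[1,-0.1,-0.33,0,0,0,0, 1,-0.2,-0.66,0,0,0,0, 1,-0.3,-0.98,0,0,0,0]'
python3 -m pendant '[1,0,-0.33,0,0,0,0, 1,0,-0.66,0,0,0,0, 1,0,-0.98,0,0,0,0]'
python3 -m pendant '[1,0,-0.33,0,0,0,0, 1,0,-0.66,0,0,0,0, 1,0,-0.98,0,0,0,0]'
python3 -m pendant '[1,0,-0.33,0,0,0,0, 1,0,-0.66,0,0,0,0, 1,0,-0.93,0,0,0,0, 1,0,-0.93,0,0,0,0, 1,0,-0.93,0,0,0,0]'
python3 - <<'E'
from h import *
print(np.round(r.get_state()["q"],2),"to knob",rel([.459,-.258,.172]))
E
```

```text
clock: 1.5
tool_pos: [0.4494, 0.1872, 0.2836]
eef_rot: [-0.001, 1.0, 0.0, -0.0]
contact_force: [0.9, 0.0, 0.8]
opening: 1.0
finger_force: 0.0
clock: 1.8
tool_pos: [0.4491, 0.0397, 0.2836]
eef_rot: [-0.001, 1.0, -0.0, -0.0]
contact_force: [0.7, -1.2, -0.5]
opening: 1.001
finger_force: 0.0
clock: 2.1
tool_pos: [0.4493, -0.1073, 0.2837]
eef_rot: [-0.001, 1.0, 0.0, 0.0]
contact_force: [0.7, 1.0, -0.1]
opening: 1.001
finger_force: 0.0
clock: 2.6
tool_pos: [0.4495, -0.2452, 0.2833]
eef_rot: [0.0, 1.0, 0.0, -0.0]
contact_force: [-0.4, 1.1, -0.0]
opening: 1.0
finger_force: 0.0
[ 0.62  0.49 -0.32  1.84  0.2   0.84  1.77] to knob [-0.0635514  -0.08560614  0.7419573 ]
```

```bash
python3 -m pendant '[1,-0.06,-0.09,0.1,0,0,0, 1,-0.06,-0.09,0.3,0,0,0, 1,-0.06,-0.09,0.5,0,0,0, 1,-0.06,-0.09,0.65,0,0,0, 1,-0.06,-0.09,0.74,0,0,0, 1,-0.06,-0.09,0.74,0,0,0, 0.7,-0.06,-0.09,0.74,0,0,0, 0.55,-0.06,-0.09,0.74,0,0,0, 0.5,-0.06,-0.09,0.74,0,0,0]' 15
python3 - <<'E'
from h import *
s=r.snapshot("wrist");save(s,"w2")
E
```

```text
clock: 3.5
tool_pos: [0.4595, -0.2583, 0.1737]
eef_rot: [-0.001, 1.0, -0.0, 0.001]
contact_force: [0.5, -0.8, 0.0]
opening: 0.755
finger_force: 0.0
```

View pics/w2.png

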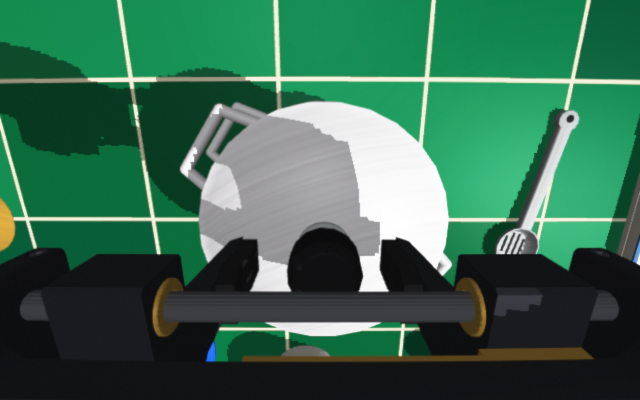

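The wrist view shows the knob at (325,255), centred between the fingers. Next I close the gripper and lift slowly.

```bash
python3 -m pendant '[0.3,0,0,0,0,0,0, 0.2,0,0,0,0,0,0, 0.2,0,0,0,0,0,0, 0.2,0,0,0,0,0,0, 0.2,0,0,0,0,0,0, 0.2,0,0,0,0,0,0, 0.2,0,0,0,0,0,0, 0.2,0,0,0,0,0,0]' 30
python3 -m pendant '[0.2,0,0,-0.05,0,0,0, 0.2,0,0,-0.1,0,0,0, 0.2,0,0,-0.17,0,0,0, 0.2,0,0,-0.25,0,0,0, 0.2,0,0,-0.33,0,0,0, 0.2,0,0,-0.4,0,0,0, 0.2,0,0,-0.45,0,0,0, 0.2,0,0,-0.45,0,0,0]'
python3 - <<'E'
from h import *
s=r.snapshot("side");save(s,"s3");print(rel([.463,.2055,.245]))
E
```

```text
clock: 4.35
tool_pos: [0.4589, -0.2578, 0.1728]
eef_rot: [-0.001, 1.0, 0.0, -0.0]
contact_force: [-0.6, 3.9, 4.5]
opening: 0.389
finger_force: 30.0
clock: 5.15
tool_pos: [0.4595, -0.2587, 0.2414]
eef_rot: [-0.0, 1.0, -0.001, 0.001]
contact_force: [0.9, 0.5, -3.6]
opening: 0.39
finger_force: 30.0
[-0.02966835  3.09346664 -0.02993106]
```

View pics/s3.png

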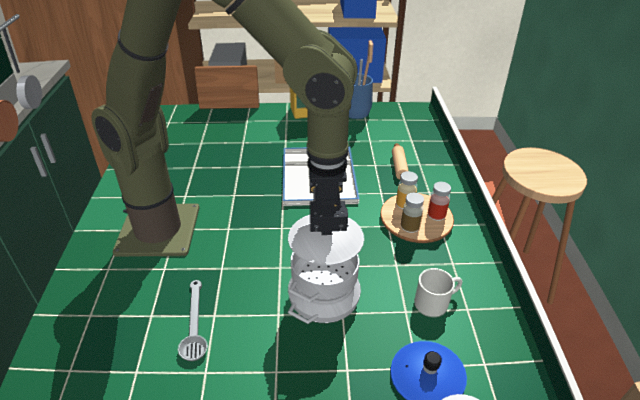

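The side view shows the lid hanging level from the gripper at (326,238), with the basket open beneath it. I'll carry it to the wide bay.

```bash
python3 -m pendant '[0.2,0,0.08,0,0,0,0, 0.2,0,0.24,0,0,0,0, 0.2,0,0.44,0,0,0,0, 0.2,0,0.64,0,0,0,0, 0.2,0,0.84,0,0,0,0]'
python3 -m pendant '[0.2,0,0.2,0,0,0,0, 0.2,0,0.4,0,0,0,0, 0.2,0,0.6,0,0,0,0, 0.2,0,0.8,0,0,0,0]'
python3 -m pendant '[0.2,0,0.2,0,0,0,0, 0.2,0,0.4,0,0,0,0, 0.2,0,0.6,0,0,0,0, 0.2,0,0.8,0,0,0,0]'
python3 -m pendant '[0.2,-0.02,0.2,0,0,0,0, 0.2,-0.02,0.4,0,0,0,0, 0.2,-0.02,0.55,0,0,0,0, 0.2,-0.02,0.64,0,0,0,0, 0.2,-0.02,0.65,0,0,0,0, 0.2,-0.02,0.65,0,0,0,0]'
python3 - <<'E'
from h import *
print(rel([.463,.2055,.060]))
E
```

```text
clock: 5.7
tool_pos: [0.458, -0.1302, 0.2397]
eef_rot: [-0.001, 1.0, 0.0, -0.001]
contact_force: [1.3, -0.2, -3.2]
opening: 0.394
finger_force: 30.0
clock: 6.1
tool_pos: [0.4576, -0.0103, 0.2398]
eef_rot: [-0.001, 1.0, 0.0, -0.001]
contact_force: [0.6, -0.2, -2.6]
opening: 0.397
finger_force: 30.0
clock: 6.5
tool_pos: [0.4572, 0.1096, 0.2397]
eef_rot: [-0.001, 1.0, 0.0, -0.001]
contact_force: [0.1, 0.4, -3.6]
opening: 0.391
finger_force: 30.0
clock: 7.1
tool_pos: [0.4608, 0.2042, 0.2398]
eef_rot: [-0.0, 1.0, -0.001, -0.001]
contact_force: [-0.4, 0.1, -3.6]
opening: 0.393
finger_force: 30.0
[-0.01564958  0.01017103  1.19895383]
```

Next I descend to a little above the floor, then creep down until it makes contact.

```bash
python3 -m pendant '[0.2,-0.01,0.01,0.1,0,0,0, 0.2,-0.01,0.01,0.25,0,0,0, 0.2,-0.01,0.01,0.4,0,0,0, 0.2,-0.01,0.01,0.55,0,0,0, 0.2,-0.01,0.01,0.7,0,0,0, 0.2,-0.01,0.01,0.85,0,0,0, 0.2,-0.01,0.01,0.98,0,0,0, 0.2,-0.01,0.01,1,0,0,0]'
python3 -m pendant '[0.2,0,0,0.08,0,0,0, 0.2,0,0,0.14,0,0,0, 0.2,0,0,0.18,0,0,0, 0.2,0,0,0.2,0,0,0, 0.2,0,0,0.2,0,0,0]'
python3 -m pendant '[0.2,0,0,0.02,0,0,0, 0.2,0,0,0.04,0,0,0, 0.2,0,0,0.05,0,0,0, 0.2,0,0,0.05,0,0,0]'
```

```text
clock: 7.9
tool_pos: [0.4619, 0.2041, 0.0885]
eef_rot: [0.001, 1.0, -0.002, -0.002]
contact_force: [-0.8, 0.6, -3.6]
opening: 0.398
finger_force: 30.0
clock: 8.4
tool_pos: [0.4628, 0.2066, 0.0601]
eef_rot: [-0.001, 1.0, -0.0, -0.0]
contact_force: [-0.1, -0.9, -2.0]
opening: 0.391
finger_force: 30.0
clock: 8.8
tool_pos: [0.4627, 0.2066, 0.0526]
eef_rot: [-0.001, 1.0, -0.0, -0.0]
contact_force: [-0.3, -0.9, -3.6]
opening: 0.396
finger_force: 30.0
```

```bash
python3 -m pendant '[0.2,0,0,0.01,0,0,0, 0.2,0,0,0.02,0,0,0, 0.2,0,0,0.02,0,0,0]'
python3 -m pendant '[0.2,0,0,0.007,0,0,0, 0.2,0,0,0.012,0,0,0, 0.2,0,0,0.012,0,0,0]'
```

```text
clock: 9.1
tool_pos: [0.4627, 0.2066, 0.0495]
eef_rot: [-0.001, 1.0, -0.0, -0.0]
contact_force: [0.1, 0.2, -2.8]
opening: 0.396
finger_force: 30.0
clock: 9.4
tool_pos: [0.4629, 0.2065, 0.0488]
eef_rot: [-0.0, 1.0, 0.0, 0.0]
contact_force: [-2.4, -1.4, 6.6]
opening: 0.395
finger_force: 30.0
```

Contact reached at the expected height, so I'll release and rise straight up.

```bash
python3 -m pendant '[0.45,0,0,0,0,0,0, 0.6,0,0,0,0,0,0, 0.8,0,0,0,0,0,0, 0.9,0,0,0,0,0,0, 0.9,0,0,0,0,0,0, 0.9,0,0,0,0,0,0]'
python3 -m pendant '[0.9,0,0,-0.1,0,0,0, 0.9,0,0,-0.3,0,0,0, 0.9,0,0,-0.6,0,0,0, 0.9,0,0,-1,0,0,0, 0.9,0,0,-1,0,0,0]'
python3 -m pendant '[0.6,0,-0.2,-0.1,0,0,0, 0.4,0,-0.45,-0.2,0,0,0, 0.4,0,-0.75,-0.2,0,0,0, 0.4,0,-1,-0.2,0,0,0, 0.4,0,-1,-0.2,0,0,0]'
python3 - <<'E'
from h import *
import pickle
s=r.snapshot("wrist");save(s,"w4");pickle.dump(s,open("w4.pkl","wb"));print(rel([.465,-.019,.05]))
E
```

```text
clock: 10.0
tool_pos: [0.4628, 0.2066, 0.0479]
eef_rot: [-0.001, 1.0, 0.0, -0.0]
contact_force: [0.1, 0.1, -0.4]
opening: 0.882
finger_force: 0.0
clock: 10.5
tool_pos: [0.4651, 0.2079, 0.2025]
eef_rot: [-0.0, 1.0, 0.002, 0.004]
contact_force: [-0.6, 1.0, -0.3]
opening: 0.897
finger_force: 0.0
clock: 11.0
tool_pos: [0.462, 0.05, 0.2272]
eef_rot: [0.004, 1.0, -0.002, -0.001]
contact_force: [-1.0, 0.2, 0.6]
opening: 0.47
finger_force: 0.0
[-0.02077022 -0.48148843  1.18322112]
```

View pics/w4.png

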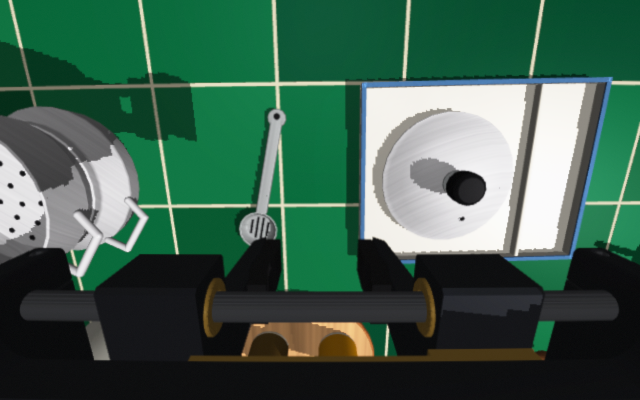

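The lid sits flat in the wide bay, knob at (466,187). The spoon runs from (277,117) to (258,229). I'll re-measure the spoon and tray from here.

Run:
```python
from h import *
import pickle
s=pickle.load(open("w4.pkl","rb"))
E=onz(s,277,117,.008);B=onz(s,258,229,.008);d=B-E;L=np.linalg.norm(d);m=B-.065*d/L;print("spoon",E,B,L,m,np.arctan2(d[1],d[0]))
a,b,c=[onz(s,*p,.02) for p in((361.5,83),(611.5,79),(573,258))]
print(a,b,c,np.linalg.norm(a-b),np.linalg.norm(b-c),"centre",(a+c)/2,np.arctan2((c-b)[1],(c-b)[0]))
print("knob",onz(s,466,187,.065));print(rel([*m[:2],.05]))
```

```text
spoon [ 0.3885759  -0.00134759  0.008     ] [ 0.53094425 -0.0331654   0.008     ] 0.1458805008578777 [ 0.46750916 -0.01898833  0.008     ] -0.2198760891817145
[0.35272182 0.09674246 0.02      ] [0.34851774 0.3800938  0.02      ] [0.57058945 0.38572895 0.02      ] 0.2833825297966068 0.22214319605454796 centre [0.46165564 0.2412357  0.02      ] 0.025369896530659287
knob [0.46256678 0.20638946 0.065     ]
[-0.03749738 -0.48133118  1.18319769]
```

```bash
python3 -m pendant '[0.4,-0.03,-0.15,0.15,0,0,0.05, 0.4,-0.03,-0.35,0.4,0,0,0.1, 0.4,-0.03,-0.48,0.65,0,0,0.15, 0.4,-0.03,-0.48,0.85,0,0,0.15, 0.4,-0.03,-0.48,0.95,0,0,0.15, 0.4,-0.03,-0.48,0.95,0,0,0.15]' 20
python3 - <<'E'
from h import *
st=r.get_state();M=R.from_quat(st["eef_rot"]).as_matrix();print("closing yaw",np.arctan2(M[1,1],M[0,1])-np.pi/2,rel([.466,-.019,.004]))
E
```

```text
clock: 11.65
tool_pos: [0.4665, -0.0137, 0.0833]
eef_rot: [0.116, 0.993, 0.0, -0.002]
contact_force: [-0.2, -0.5, 0.8]
opening: 0.4
finger_force: 0.0
closing yaw -0.2319579801354983 [-0.00724464 -0.03496137  0.52833318]
```

```bash
python3 -m pendant '[0.4,0,-0.03,0.15,0,0,0, 0.4,0,-0.03,0.3,0,0,0, 0.4,0,-0.03,0.42,0,0,0, 0.4,0,-0.03,0.49,0,0,0, 0.4,0,-0.03,0.52,0,0,0, 0.4,0,-0.03,0.525,0,0,0, 0.4,0,-0.03,0.525,0,0,0]'
python3 -m pendant '[0.2,0,0,0,0,0,0, 0,0,0,0,0,0,0, 0,0,0,0,0,0,0, 0,0,0,0,0,0,0, 0,0,0,0,0,0,0, 0,0,0,0,0,0,0]' 25
python3 -m pendant '[0,0,0,-0.03,0,0,0, 0,0,0,-0.1,0,0,0, 0,0,0,-0.25,0,0,0, 0,0,0,-0.45,0,0,0, 0,0,0,-0.7,0,0,0, 0,0,0,-0.9,0,0,0, 0,0,0,-0.9,0,0,0]'
python3 - <<'E'
from h import *
a=r.snapshot("wrist");b=r.snapshot("scene");save(a,"w5");cv2.imwrite("pics/c5.png",np.vstack([a["img"][80:280],cv2.resize(b["img"][180:300,250:410],(640,400),interpolation=2)[:380]])[...,::-1])
import pickle;pickle.dump(a,open("w5.pkl","wb"))
E
```

```text
clock: 12.35
tool_pos: [0.4676, -0.0184, 0.0072]
eef_rot: [0.116, 0.993, 0.001, 0.001]
contact_force: [0.3, 0.2, 0.8]
opening: 0.397
finger_force: 0.0
clock: 12.95
tool_pos: [0.4671, -0.0192, 0.007]
eef_rot: [0.117, 0.993, 0.0, 0.001]
contact_force: [0.2, 1.4, 6.6]
opening: 0.15
finger_force: 25.0
clock: 13.65
tool_pos: [0.4679, -0.0202, 0.1446]
eef_rot: [0.118, 0.993, 0.0, 0.003]
contact_force: [0.7, -0.3, -1.2]
opening: 0.154
finger_force: 25.0
```

View pics/c5.png

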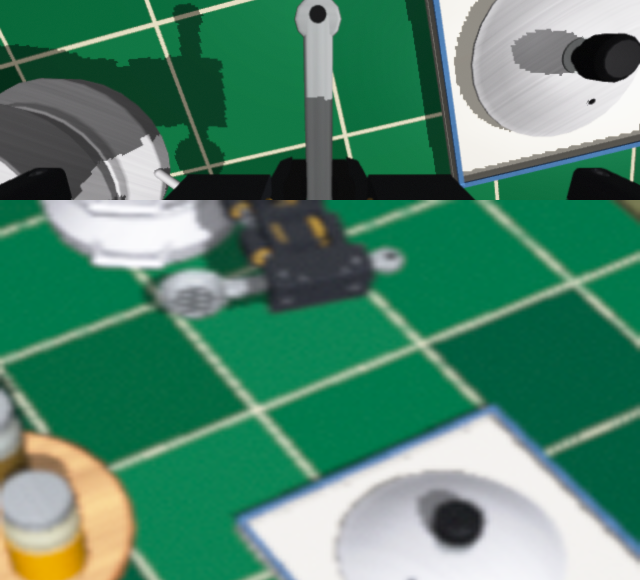

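The spoon is held at mid-handle at an opening of 13 mm, which matches its 14 mm width, and its handle lines up with the tool. I'll check its pitch, then turn it to the tray's yaw.

```bash
python3 - <<'E'
from h import *
import pickle
s=pickle.load(open("w5.pkl","rb"));t=r.get_state()["tool_pos"]
for z in(.13,.14,.148,.155,.165):
    p=onz(s,318,94,z);print(z,np.linalg.norm((p-t)[:2]))
E
python3 -m pendant '[0,0,0,-0.02,0,0,-0.06, 0,0,0,-0.05,0,0,-0.12, 0,0,0,-0.05,0,0,-0.166, 0,0,0,-0.05,0,0,-0.166, 0,0,0,-0.05,0,0,-0.166]'
python3 - <<'E'
from h import *
st=r.get_state();M=R.from_quat(st["eef_rot"]).as_matrix();print("closing yaw",np.arctan2(M[1,1],M[0,1])-np.pi/2,rel([.4595,.344,.15]))
E
```

```text
0.13 0.08112608871291792
0.14 0.08042248743164732
0.148 0.07985960737262164
0.155 0.07936708804095327
0.165 0.0786634901874589
clock: 14.25
tool_pos: [0.4656, -0.0199, 0.148]
eef_rot: [-0.012, 1.0, -0.0, -0.001]
contact_force: [0.5, 0.0, -0.7]
opening: 0.153
finger_force: 25.0
closing yaw 0.024619808630053974 [-0.01896198  2.4264408  -0.0136308 ]
```

```bash
python3 -m pendant '[0,0,0.08,0,0,0,0, 0,0,0.24,0,0,0,0, 0,0,0.44,0,0,0,0, 0,0,0.64,0,0,0,0, 0,0,0.84,0,0,0,0]'
python3 -m pendant '[0,0,0.2,0,0,0,0, 0,0,0.4,0,0,0,0, 0,0,0.6,0,0,0,0, 0,0,0.8,0,0,0,0]'
python3 -m pendant '[0,-0.02,0.2,0,0,0,0, 0,-0.02,0.4,0,0,0,0, 0,-0.02,0.6,0,0,0,0, 0,-0.02,0.73,0,0,0,0, 0,-0.02,0.78,0,0,0,0, 0,-0.02,0.78,0,0,0,0, 0,-0.02,0.78,0,0,0,0]'
python3 - <<'E'
from h import *
a=r.snapshot("wrist");b=r.snapshot("side");cv2.imwrite("pics/c6.png",np.vstack([a["img"][80:280],cv2.resize(b["img"][110:230,250:410],(500,375),interpolation=2)[:, :].repeat(1,0) if 0 else cv2.resize(b["img"][110:210,250:410],(640,400),interpolation=2)])[...,::-1])
st=r.get_state();M=R.from_quat(st["eef_rot"]).as_matrix();print("closing yaw",np.arctan2(M[1,1],M[0,1])-np.pi/2,rel([.4595,.344,.03]))
import pickle;pickle.dump((a,b),open("w6.pkl","wb"))
E
```

```text
clock: 14.75
tool_pos: [0.4627, 0.1084, 0.149]
eef_rot: [-0.013, 1.0, 0.0, -0.0]
contact_force: [0.1, -0.1, -0.9]
opening: 0.155
finger_force: 25.0
clock: 15.15
tool_pos: [0.4592, 0.2284, 0.1489]
eef_rot: [-0.013, 1.0, 0.0, -0.0]
contact_force: [0.1, -0.3, -0.9]
opening: 0.153
finger_force: 25.0
clock: 15.85
tool_pos: [0.4599, 0.3418, 0.1488]
eef_rot: [-0.013, 1.0, -0.001, -0.0]
contact_force: [-0.7, -0.3, -0.1]
opening: 0.151
finger_force: 25.0
closing yaw 0.024488678116614038 [0.00465279 0.01924888 0.79279601]
```

View pics/c6.png

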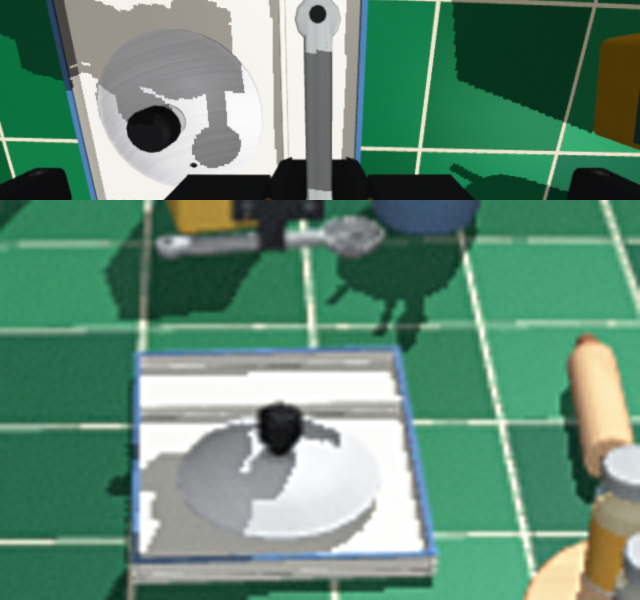

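The spoon is level and over the narrow bay: wrist view handle at (318,130) between divider and wall, side view from (160,245) to (380,235). I'll lower it now, with contact expected near TCP z 0.013.

```bash
python3 -m pendant '[0,0.005,0.015,0.1,0,0,0, 0,0.005,0.015,0.25,0,0,0, 0,0.005,0.015,0.4,0,0,0, 0,0.005,0.015,0.55,0,0,0, 0,0.005,0.015,0.68,0,0,0, 0,0.005,0.015,0.77,0,0,0, 0,0.005,0.015,0.79,0,0,0, 0,0.005,0.015,0.79,0,0,0]'
python3 -m pendant '[0,0,0,0.03,0,0,0, 0,0,0,0.06,0,0,0, 0,0,0,0.08,0,0,0, 0,0,0,0.09,0,0,0, 0,0,0,0.09,0,0,0]'
```

```text
clock: 16.75
tool_pos: [0.459, 0.3452, 0.0303]
eef_rot: [-0.013, 1.0, -0.0, -0.0]
contact_force: [-0.1, -0.6, -1.5]
opening: 0.153
finger_force: 25.0
clock: 17.25
tool_pos: [0.4591, 0.3454, 0.0171]
eef_rot: [-0.013, 1.0, -0.0, -0.0]
contact_force: [0.7, -1.4, -1.8]
opening: 0.156
finger_force: 25.0
```

```bash
python3 -m pendant '[0,0,0,0.01,0,0,0, 0,0,0,0.02,0,0,0, 0,0,0,0.02,0,0,0]'
python3 -m pendant '[0,0,0,0.007,0,0,0, 0,0,0,0.012,0,0,0, 0,0,0,0.012,0,0,0]'
```

```text
clock: 17.55
tool_pos: [0.4591, 0.3454, 0.014]
eef_rot: [-0.013, 1.0, -0.0, -0.0]
contact_force: [-0.1, 0.0, -1.0]
opening: 0.152
finger_force: 25.0
clock: 17.85
tool_pos: [0.4593, 0.3455, 0.0131]
eef_rot: [-0.013, 1.0, 0.0, 0.0]
contact_force: [-1.5, -1.1, 5.7]
opening: 0.152
finger_force: 25.0
```

Contact reached. I'll open only partway because of the bay walls, then rise and inspect.

```bash
python3 -m pendant '[0.2,0,0,0,0,0,0, 0.26,0,0,0,0,0,0, 0.26,0,0,0,0,0,0, 0.26,0,0,0,0,0,0]'
python3 -m pendant '[0.26,0,0,-0.03,0,0,0, 0.26,0,0,-0.1,0,0,0, 0.26,0,0,-0.25,0,0,0, 0.26,0,0,-0.5,0,0,0, 0.26,0,0,-0.8,0,0,0, 0.26,0,0,-1,0,0,0]'
python3 -m pendant '[0.26,0.2,0.1,-0.3,0,0,0, 0.26,0.5,0.1,-0.6,0,0,0, 0.26,0.5,0.1,-0.9,0,0,0, 0.26,0.5,0.1,-0.9,0,0,0, 0.26,0.5,0.1,-0.9,0,0,0]'
python3 - <<'E'
from h import *
a=r.snapshot("wrist");b=r.snapshot("side");cv2.imwrite("pics/c7.png",np.vstack([a["img"][100:300],cv2.resize(b["img"][110:210,250:410],(640,400),interpolation=2)])[...,::-1])
import pickle;pickle.dump((a,b),open("w7.pkl","wb"))
E
```

```text
clock: 18.25
tool_pos: [0.4592, 0.3454, 0.0122]
eef_rot: [-0.013, 1.0, 0.0, -0.0]
contact_force: [-0.0, 0.1, -0.5]
opening: 0.262
finger_force: 0.0
clock: 18.85
tool_pos: [0.4595, 0.3462, 0.166]
eef_rot: [-0.013, 1.0, 0.001, 0.001]
contact_force: [0.5, 0.5, -0.6]
opening: 0.259
finger_force: 0.0
clock: 19.35
tool_pos: [0.384, 0.3594, 0.2999]
eef_rot: [-0.013, 1.0, 0.002, 0.002]
contact_force: [0.5, -0.4, 0.3]
opening: 0.263
finger_force: 0.0
```

View pics/c7.png

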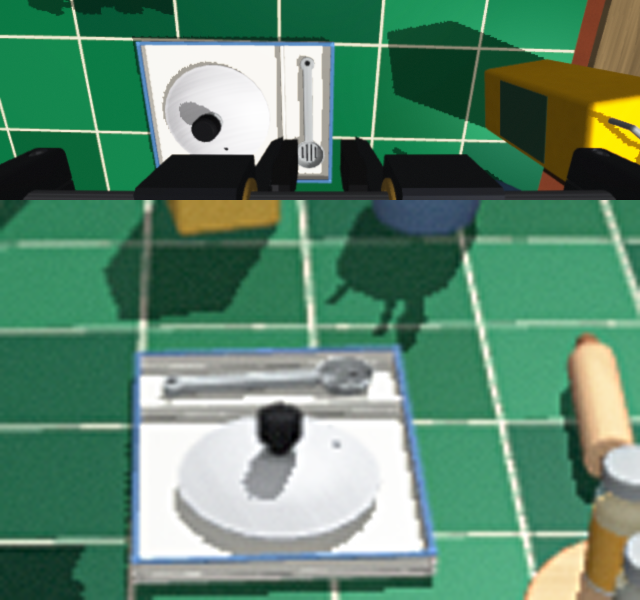

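Both pieces lie flat and centred in their bays: spoon bowl up at wrist crop (307,110), lid knob at (206,127). The gripper is clear, so I'm handing in.

```bash
python3 -c "
from plant import r
print(r.finish_job())"
```

```text
the job is handed in; nothing more can be done
None
```

The lid is in the wide bay, knob up, and the 180 mm slotted spoon is in the narrow bay, bowl up; both look flat in the last pictures, and I handed the job in after about 19 s of robot time, with no verdict returned.

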